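# Fetch the swage block from between the jars

### The arm

A 6-joint arm with a two-finger parallel gripper is mounted at the origin on the work surface. World frame = base frame: x ahead of the robot, y to its left, z up, the work surface at z = 0. Lengths are in m, angles in rad, forces in N, time in s.
With the tool pointing down it reaches from about 0.3 to 0.775 m from the base axis. Payload 14.6 kg.
Tool frame: the origin (TCP) lies at the very end of the fingers, on their centre line; the grasp point (between the pads) lies 19 mm behind it; z points along the fingers, y is the line along which they close (so a half turn about z gives the same grasp; the last joint's range is limited). The gripper opens to 94 mm and grips with 3 to 60 N. Pads are 16 mm wide; open, the fingers measure 119 mm over their backs; the gripper's body (75 mm by 177 mm) begins 78 mm behind the grasp point.
Start: joints at [-1.392, 0.3, 1.521, -0, 1.321, -0.067], TCP at [0.134, -0.533, 0.205] pointing down, gripper open.
Joint ranges: [-3.03, 3.03], [-0.79, 2.21], [0.23, 2.52], [-1.04, 4.18], [0, 3.07], [-2.55, 2.55]. Speed limits (rad/s): [2.22, 2.22, 2.57, 3.14, 3.14, 3.14].

### API

Orientations are given as [roll, pitch, yaw] about the fixed x, y, z axes, in that order (R = Rz(yaw) Ry(pitch) Rx(roll)).
In Python, from station import ctrl, cams gives the robot as it stands. The module is installed in compiled form; this text tells all that it offers.
- The arm moves only by the tool arm_command, never from a script. Its argument "plan" is a list that holds one entry, the list of rows, each a list of 7 numbers: the shift along the tool's x, y, z in a scale on which 1.0 is 600 mm, then the turn, a rotation vector about the tool's x, y, z in normalised numbers (1 is pi/2 rad), then the closure, from -1 (fully open) to 1 (shut). A call has 1 to 12 rows; each row is the pose to reach, as a shift and turn from the pose commanded when the call began, along the tool's axes at that moment; what a row does not reach only later rows make up. A row lasts 1/10 s, in which the tool goes at most 50 mm and 8.59 degrees, less where a joint would pass 70% of its speed; a pose out of reach is approached as far as the arm can. Shift and turn numbers lie between -1 and 1, and a call with a number outside is refused. A call with a gripper value outside its range is refused whole. The fingers move at their own pace and stop on an object; "squeeze" is the grip in N (left out, the last holds). Time passes only in rows, so rows that repeat a pose let the fingers close. It gives the time, the measured TCP pose, the force, the opening and the grip force at its end, in the units of the state.
- ctrl.get_obs(): the state, without advancing time (a new reading comes with each control period).
- cams.camera(name): name is "side" or "top"; returns (picture, depth): 420x560x3 uint8, blue, green, red; 420x560 float32, m along the optical axis (not along the pixel's ray), 0 where there is no reading.
- cams.camera_info(name): a dict with "fx", "fy", "cx", "cy" (pixels), "world_to_cam" (4x4, takes a point from world to camera coordinates). Camera axes: x right, y down, z forward; pixel columns grow to the right and rows downward; lengths in m; the calibration is good to about 2 mm. A picture is of the moment at which its call begins. camera_info takes no time and is no camera call.
- ctrl.hand_in(): hands the job in; it is judged then, once.
The state is a dict: "time_s": time; "qpos": joint angles; "joint_vel": joint speeds; "tau": joint torques, N m; "ee_pos": TCP position; "eef_rot": TCP orientation; "force": force on the tool from outside, world axes, zero at the start; "moment": the same for the moment, N m; "grip_width": finger opening in m; "grip_force": force on a finger pad.
Only numpy, scipy, OpenCV 4.12 (cv2) and the standard library are available. Lean on these libraries where they do the work, as an engineer would, in place of code of your own. Each camera call takes 0.05 s, during which the arm holds its last target. There are 200 camera calls.

### The job

The wooden swage block on the dark wooden stand is hemmed in by three jars. Clear all three jars onto the terracotta board so they stand there together, then lay the block flat on the black rubber pad, centred and lengthwise along it. Then put every jar back upright on the very spot where it stood at the start, without knocking anything over or disturbing the mallet, the dish or the steel bench block.

Things in the scene. Friction and masses are not known exactly. Their poses are not given: they have to be found in the camera images.
- block: Swage block of pale hardwood, a bar 110 mm long (its x axis) by 40 mm wide (y) by 32 mm tall, with three square grooves 8 mm deep running across its top (along y); about 0.13 kg. Origin at the centre of its underside, z up. It lies mid-stand along the stand's x; the jars leave 5 mm gaps beside it, too little for fingers.
- red_jar: Lidded jar, red lid, white body. Upright cylinder 44 mm in diameter (lid 45 mm), 95 mm tall with the lid (the lid is the top 21 mm); about 0.15 kg. Origin at the centre of its underside, z up. Starts on the stand, close beside the swage block (any of the jars may be at any of the three places).
- blue_jar: Lidded jar, blue lid, clear glass body. Upright cylinder 44 mm in diameter (lid 45 mm), 95 mm tall with the lid (the lid is the top 21 mm); about 0.15 kg. Origin at the centre of its underside, z up. Starts on the stand, close beside the swage block, as the red jar.
- yellow_jar: Lidded jar, yellow lid, amber glass body. Upright cylinder 44 mm in diameter (lid 45 mm), 95 mm tall with the lid (the lid is the top 21 mm); about 0.15 kg. Origin at the centre of its underside, z up. Starts on the stand, close beside the swage block, as the red jar.
- stand: Dark brown wooden slab, 150 x 150 mm, 8 mm thick, fixed. Origin at the centre of its underside, z up. Pale cork discs, 44 mm across, mark the jars' places at x, y = (-36, 47), (36, 47) and (0, -47) mm; one jar starts on each and hides it.
- board: Terracotta-coloured soldering board, 200 mm (x) by 170 mm (y), 12 mm thick, fixed, bare at the start: the side area for the jars. Origin at the centre of its underside, z up.
- pad: Black rubber pad, 140 mm (x, its length) by 70 mm (y), 6 mm thick, fixed, bare at the start. Origin at the centre of its underside, z up.
- mallet: Bystander: wooden mallet lying on the bench, 220 mm long, its head 85 mm wide and 42 mm high. Origin on the bench under the handle's line, 50 mm from the head's centre; x points to the head.
- dish: Bystander: white ceramic bowl, 84 mm across, 32 mm high. Origin at the centre of its underside.
- steel_block: Bystander: bright metal bench block, 60 x 60 mm, 20 mm high. Origin at the centre of its underside.

How it is judged:
On the way, in this order (a step that is already met when the one before it is completed fails the run):
1. all three jars stand upright and released on the terracotta board at the same time (x of red_jar in the frame of board between -0.085 and 0.085 m and y of red_jar in the frame of board between -0.07 and 0.07 m and z of red_jar in the frame of board between 0.006 and 0.018 m and angle between each of red_jar, blue_jar, yellow_jar's own z axis and vertical below 0.1 rad and contact force between the fingers and red_jar below 0.5 N and x of blue_jar in the frame of board between -0.085 and 0.085 m and y of blue_jar in the frame of board between -0.07 and 0.07 m and z of blue_jar in the frame of board between 0.006 and 0.018 m and contact force between the fingers and blue_jar below 0.5 N and x of yellow_jar in the frame of board between -0.085 and 0.085 m and y of yellow_jar in the frame of board between -0.07 and 0.07 m and z of yellow_jar in the frame of board between 0.006 and 0.018 m and contact force between the fingers and yellow_jar below 0.5 N), for 0.2 s.
2. the block lies flat on the rubber pad, centred, lengthwise along it, released (horizontal distance between block and pad below 0.015 m and angle between the x axis of block and the x axis of pad, either way round below 0.2 rad and z of block in the frame of pad between 0.002 and 0.012 m and angle between block's own z axis and vertical below 0.1 rad and contact force between the fingers and block below 0.5 N), for 0.2 s.
At the end, for the whole second after the job is handed in: The block lies flat on the pad, its centre within 15 mm of the pad's centre and its length within 0.2 rad of the pad's; each jar stands upright within 13 mm of where that same jar stood at the start; all released and at rest (all of step 2 and linear speed of each of block, red_jar, blue_jar, yellow_jar below 0.02 m/s and distance of each of red_jar, blue_jar, yellow_jar from where it was at the start of the episode below 0.013 m and angle between each of red_jar, blue_jar, yellow_jar's own z axis and vertical below 0.1 rad); the robot touches nothing.
It fails at once if a jar is tipped over (angle between any of red_jar, blue_jar, yellow_jar's own z axis and vertical above 0.6 rad).
It fails at once if the block is turned over (angle between block's own z axis and vertical above 0.8 rad).
It fails at once if the mallet, the dish or the steel bench block is moved by more than 20 mm (distance of any of mallet, dish, steel_block from where it was at the start of the episode above 0.02 m).
It also fails if it takes over 141 s, if anything falls off the work surface, if the arm or the gripper's body presses on something with over 40 N, if the wrist force passes 120 N, or if a joint passes its speed limit or range.

## Working session

There is one attempt and no reset: what is moved stays moved. The work goes in short steps, Python scripts to look and compute and a tool call to move; the robot and the scene stay as the last step left them, time stands still between calls to the robot, and variables do not carry over. Pictures are saved under pics/ and viewed, at most 14 in all, crops included, and the job is handed in when it is done.

Besides the shell and the picture viewer there is one more tool, called after "Emit:" by a JSON object that holds its "fn" and its "kwargs". arm_command: Moves the arm, as the interface text tells. Its arguments: {"type":"object","properties":{"plan":{"type":"array"},"squeeze":{"type":"number"}},"required":["plan"]}

```bash
mkdir -p pics; python3 - <<'E'
from station import ctrl,cams
import cv2,numpy as np
for n in("top","side"):
    p,d=cams.camera(n); cv2.imwrite(f"pics/{n}0.png",p); np.savez(f"{n}0.npz",p=p,d=d); i=cams.camera_info(n); print(n,i)
o=ctrl.get_obs(); print(o)
E
```

```text
top {'fx': 497.31594568368155, 'fy': 497.31594568368155, 'cx': 282.3162684903163, 'cy': 208.71930307622077, 'world_to_cam': array([[ 0.0195945 , -0.99974297, -0.01140434, -0.01599823],
       [-0.99246159, -0.01806904, -0.12121678,  0.61561219],
       [ 0.12097956,  0.01369355, -0.99256054,  0.93842076],
       [ 0.        ,  0.        ,  0.        ,  1.        ]])}
side {'fx': 543.6283587988163, 'fy': 543.6283587988163, 'cx': 275.12137724531937, 'cy': 207.50891440860306, 'world_to_cam': array([[ 0.98357217, -0.17915182, -0.02214507, -0.58727111],
       [-0.13081748, -0.62286636, -0.77131335,  0.08140905],
       [ 0.12438877,  0.76153931, -0.63607021,  1.26032804],
       [ 0.        ,  0.        ,  0.        ,  1.        ]])}
{'time_s': 0.1, 'qpos': array([-1.39158126e+00,  3.00402309e-01,  1.52151367e+00, -7.61824464e-06,
        1.32069524e+00, -6.65762979e-02]), 'joint_vel': array([-0.00101791, -0.00022543, -0.00273664,  0.00088954,  0.00020799,
       -0.00092759]), 'tau': array([-1.70593858e-04, -5.32648051e+01, -3.53286481e+01,  7.08786724e-02,
        2.34802708e-02, -4.84084819e-05]), 'ee_pos': array([ 0.1337945 , -0.53323848,  0.20495258]), 'eef_rot': array([-3.14057586e+00, -6.03990654e-05,  2.45793224e-01]), 'force': array([ 0.07212784, -0.33982843, -0.24349978]), 'moment': array([-0.01929418, -0.02516987, -0.03159574]), 'grip_force': 0.0, 'grip_width': 0.09424251075767988}
```

View pics/top0.png

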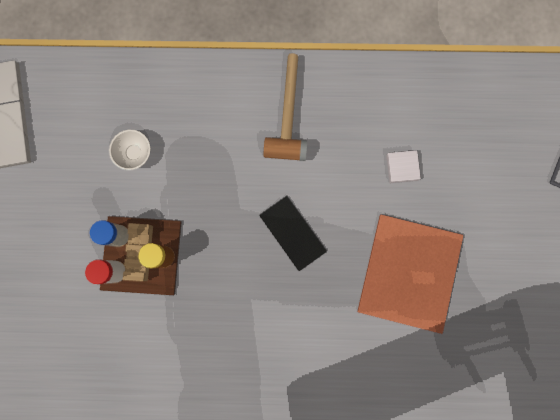

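View pics/side0.png

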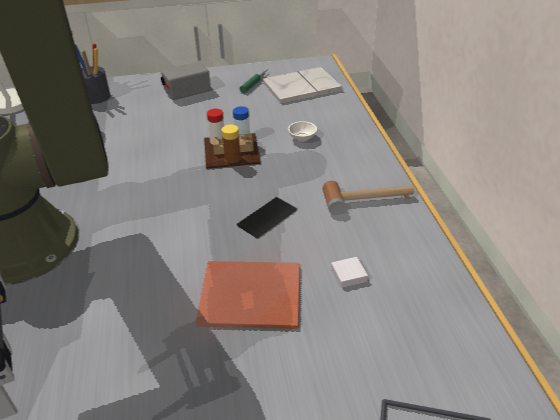

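Top view: the blue lid is at (102,233), red at (98,272) and yellow at (151,256) on the stand around (141,256). The pad is at (293,233), the board at (411,273), the steel block at (404,166), the dish at (130,150) and the mallet head at (285,149). The side view agrees.

```bash
cat > h.py <<'E'
import numpy as np,cv2
from station import ctrl,cams
def ray(n,uv,z):
    i=cams.camera_info(n); M=i["world_to_cam"]; R=M[:3,:3]; c=-R.T@M[:3,3]
    uv=np.atleast_2d(uv).astype(float)
    d=np.c_[(uv[:,0]-i["cx"])/i["fx"],(uv[:,1]-i["cy"])/i["fy"],np.ones(len(uv))]@R
    return c+d*((z-c[2])/d[:,2])[:,None]
def blobs(p,lo,hi,amin=60):
    hsv=cv2.cvtColor(p,cv2.COLOR_BGR2HSV); m=cv2.inRange(hsv,np.array(lo),np.array(hi))
    m=cv2.morphologyEx(m,cv2.MORPH_OPEN,np.ones((3,3)))
    cs,_=cv2.findContours(m,cv2.RETR_EXTERNAL,cv2.CHAIN_APPROX_NONE)
    return sorted([c[:,0] for c in cs if cv2.contourArea(c)>amin],key=lambda c:-cv2.contourArea(c))
COL=dict(red=((0,180,90),(6,255,255)),blue=((100,150,80),(130,255,255)),yellow=((22,150,120),(35,255,255)),
 board=((3,120,60),(12,235,230)),pad=((0,0,0),(180,255,38)),stand=((0,80,15),(18,255,100)))
def rect(n,c,z):
    w=ray(n,c,z)[:,:2]*1000
    (x,y),(a,b),t=cv2.minAreaRect(w.astype(np.float32))
    if a<b:a,b,t=b,a,t+90
    return np.round([x,y,a,b,(t+90)%180-90],1)
def lid(n,c,z):  # top disc circle
    w=ray(n,c,z)[:,:2]*1000
    (x,y),r=cv2.minEnclosingCircle(w.astype(np.float32)); return np.round([x,y,r],1)
E
python3 - <<'E'
from h import *
for n in("top","side"):
    p=np.load(n+"0.npz")["p"]
    for k in("red","blue","yellow"):
        for c in blobs(p,*COL[k])[:2]: print(n,k,c.mean(0).round(),len(c),lid(n,c,.103))
    for k,z in(("board",.012),("pad",.006),("stand",.008)):
        for c in blobs(p,*COL[k],400)[:3]: print(n,k,c.mean(0).round(),rect(n,c,z))
E
```

```text
top red [ 98. 271.] 69 [486.7 325.1  23.4]
top blue [103. 233.] 69 [557.3 322.1  23.8]
top board [411. 274.] [ 496.  -259.7  198.4  169.3  -13.2]
top board [143. 283.] [478.5 280.1 147.1  62.   87.4]
top pad [293. 233.] [570.9 -25.  135.8  67.   36.5]
top stand [146. 255.] [520.9 278.8 148.3 148.1  87.4]
side red [214. 115.] 42 [487.8 308.3  34.8]
side blue [240. 113.] 42 [556.4 304.2  34.7]
side yellow [230. 131.] 45 [518.2 214.1  34. ]
side board [252. 294.] [ 495.9 -267.   197.9  174.7  -13.1]
side pad [262. 216.] [566.7 -25.1 138.8  55.6  37.4]
side stand [232. 151.] [521.2 269.8 152.2 146.7  87.2]
```

```bash
python3 - <<'E'
from h import *
p=np.load("top0.npz")["p"]; d=np.load("top0.npz")["d"]
hsv=cv2.cvtColor(p,cv2.COLOR_BGR2HSV)
print(hsv[256,[145,151,157]],[d[y,x] for y,x in((256,151),(233,102),(272,98))])
for c in blobs(p,(20,180,140),(35,255,255))[:2]: print(c.mean(0),lid("top",c,.103))
for c in blobs(p,(10,50,90),(22,200,255),40)[:6]: print("wood",c.mean(0).round(),rect("top",c,.04))
cv2.imwrite("pics/stand.png",cv2.resize(p[200:310,80:200],None,fx=5,fy=5))
E
```

```text
[[ 24 146 218]
 [ 24 147 218]
 [ 24 149 218]] [np.float32(0.90324277), np.float32(0.90843445), np.float32(0.9018996)]
wood [279.  45.] [ 951.1   12.5 1141.1   15.7  -90. ]
wood [287. 114.] [824.6   1.  219.9  73.5   0.9]
wood [131. 252.] [526.  294.5 112.4  82.6  -2.2]
wood [126. 287.] [458.3 294.3  48.5  14.6  81.9]
wood [159. 277.] [481.  235.   32.8  27.1   2.8]
wood [107. 286.] [459.9 331.3  26.1  11.2  86.1]
```

View pics/stand.png

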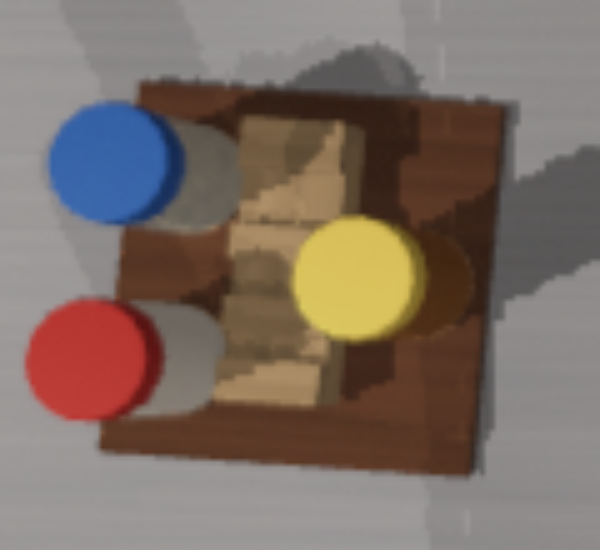

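The crop shows the lid tops at about (98.4,271.6) red, (103,232.6) blue and (150.6,255.4) yellow in full-frame pixels. The block lies aligned with the stand, its top face around (136,252).

```bash
python3 - <<'E'
from h import *
f=lambda u:np.array(u)/5+[80,200]
print("RBY",ray("top",[f((92,358)),f((115,163)),f((353,277))],.103).round(4))
print("blk corners",ray("top",[f((240,115)),f((215,403)),f((348,122)),f((320,406))],.04).round(4))
print("stand",ray("top",[f((138,83)),f((100,450)),f((470,475)),f((508,103))],.008).round(4))
E
```

```text
RBY [[0.4872 0.3251 0.103 ]
 [0.5579 0.3213 0.103 ]
 [0.5182 0.232  0.103 ]]
blk corners [[0.5818 0.297  0.04  ]
 [0.4702 0.3003 0.04  ]
 [0.5799 0.2545 0.04  ]
 [0.4698 0.2596 0.04  ]]
stand [[0.5969 0.3496 0.008 ]
 [0.4498 0.3557 0.008 ]
 [0.443  0.2076 0.008 ]
 [0.5915 0.199  0.008 ]]
```

Units first: shifts go in shares of 600 mm and turns go in shares of pi/2 rad. So -50 mm / 600 = -0.0833, -20 mm / 600 = -0.0333, 0.246 rad / 1.5708 = 0.1566.

Emit:
{"fn": "arm_command", "kwargs": {"plan": [[[0,0,-0.0333,0,0,0.1566,-1],[0,0,-0.0833,0,0,0.1566,-0.4],[0,0,-0.0833,0,0,0.1566,-0.4],[0,0,-0.0833,0,0,0.1566,-0.4]]], "squeeze": 25}}

```text
time_s: 0.5
ee_pos: [0.1338, -0.5334, 0.2552]
eef_rot: [3.141, -0.0, 0.001]
force: [1.0, -0.5, -0.3]
grip_width: 0.0736
grip_force: 0.0
```

In the tool's units: -383 mm / 600 = -0.6383, 366 mm / 600 = 0.61.

Emit:
{"fn": "arm_command", "kwargs": {"plan": [[[0.61,-0.6383,0.0667,0,0,0,-0.3],[0.61,-0.6383,0.0667,0,0,0,-0.3],[0.61,-0.6383,0.0667,0,0,0,-0.3],[0.61,-0.6383,0.0667,0,0,0,-0.3],[0.61,-0.6383,0.0667,0,0,0,-0.3],[0.61,-0.6383,0.0667,0,0,0,-0.3],[0.61,-0.6383,0.0667,0,0,0,-0.3],[0.61,-0.6383,0.0667,0,0,0,-0.3],[0.61,-0.6383,0.0667,0,0,0,-0.3],[0.61,-0.6383,0.0667,0,0,0,-0.3],[0.61,-0.6383,0.0667,0,0,0,-0.3],[0.61,-0.6383,0.0667,0,0,0,-0.3]]]}}

```text
time_s: 1.7
ee_pos: [0.501, -0.1476, 0.2134]
eef_rot: [-3.14, 0.003, 0.005]
force: [-0.3, -0.0, 0.9]
grip_width: 0.0611
grip_force: 0.0
```

In the tool's units: -475 mm / 600 = -0.7917, 50 mm / 600 = 0.0833.

Emit:
{"fn": "arm_command", "kwargs": {"plan": [[[-0.0217,-0.7917,0.0833,0,0,0,-0.3],[-0.0217,-0.7917,0.0833,0,0,0,-0.3],[-0.0217,-0.7917,0.0833,0,0,0,-0.3],[-0.0217,-0.7917,0.0833,0,0,0,-0.3],[-0.0217,-0.7917,0.0833,0,0,0,-0.3],[-0.0217,-0.7917,0.0833,0,0,0,-0.3],[-0.0217,-0.7917,0.0833,0,0,0,-0.3],[-0.0217,-0.7917,0.0833,0,0,0,-0.3],[-0.0217,-0.7917,0.0833,0,0,0,-0.3],[-0.0217,-0.7917,0.0833,0,0,0,-0.3],[-0.0217,-0.7917,0.0833,0,0,0,-0.3]]]}}

```text
time_s: 2.8
ee_pos: [0.4859, 0.3263, 0.1635]
eef_rot: [3.14, 0.002, 0.004]
force: [0.4, -0.6, 0.0]
grip_width: 0.0613
grip_force: 0.0
```

In the tool's units: 111 mm / 600 = 0.185, 90 mm / 600 = 0.15.

Emit:
{"fn": "arm_command", "kwargs": {"plan": [[[0.0017,0,0.075,0,0,0,-0.3],[0.0017,0,0.15,0,0,0,-0.3],[0.0017,0,0.185,0,0,0,-0.3],[0.0017,0,0.185,0,0,0,-0.3],[0.0017,0,0.185,0,0,0,0.5],[0.0017,0,0.185,0,0,0,0.5],[0.0017,0,0.185,0,0,0,0.5],[0.0017,0,0.185,0,0,0,0.5]]]}}

```text
time_s: 3.6
ee_pos: [0.4889, 0.3248, 0.0562]
eef_rot: [-3.14, -0.003, -0.0]
force: [0.4, 0.4, 7.5]
grip_width: 0.0444
grip_force: 25.0
```

In the tool's units: -130 mm / 600 = -0.2167, -110 mm / 600 = -0.1833.

Emit:
{"fn": "arm_command", "kwargs": {"plan": [[[0,0,-0.05,0,0,0,0.5],[0,0,-0.1167,0,0,0,0.5],[0,0,-0.1833,0,0,0,0.5],[0,0,-0.2167,0,0,0,0.5],[0,0,-0.2167,0,0,0,0.5]]]}}

```text
time_s: 4.1
ee_pos: [0.4889, 0.3249, 0.1879]
eef_rot: [-3.139, -0.005, -0.0]
force: [-0.3, -0.3, -1.5]
grip_width: 0.0449
grip_force: 25.0
```

In the tool's units: 574 mm / 600 = 0.9567, -49 mm / 600 = -0.0817.

Emit:
{"fn": "arm_command", "kwargs": {"plan": [[[-0.0817,0.9567,0,0,0,0,0.5],[-0.0817,0.9567,0,0,0,0,0.5],[-0.0817,0.9567,0,0,0,0,0.5],[-0.0817,0.9567,0,0,0,0,0.5],[-0.0817,0.9567,0,0,0,0,0.5],[-0.0817,0.9567,0,0,0,0,0.5],[-0.0817,0.9567,0,0,0,0,0.5],[-0.0817,0.9567,0,0,0,0,0.5],[-0.0817,0.9567,0,0,0,0,0.5],[-0.0817,0.9567,0,0,0,0,0.5],[-0.0817,0.9567,0,0,0,0,0.5],[-0.0817,0.9567,0,0,0,0,0.5]]]}}

```text
time_s: 5.3
ee_pos: [0.4375, -0.2524, 0.1828]
eef_rot: [-3.141, 0.002, -0.002]
force: [0.3, 0.9, -2.0]
grip_width: 0.0447
grip_force: 25.0
```

```bash
python3 - <<'E'
from h import *
p,d=cams.camera("side"); print(ctrl.get_obs()["ee_pos"])
cv2.imwrite("pics/s1.png",p[120:400,60:420][:, :])
E
```

```text
[ 0.43731734 -0.25429221  0.18270688]
```

View pics/s1.png

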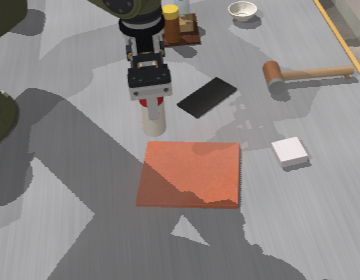

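The gripper holds the red jar upright over the board's near side. The jar's bottom is at crop (153,136), and the board is at crop (190,175).

In the tool's units: 117 mm / 600 = 0.195, 110 mm / 600 = 0.1833.

Emit:
{"fn": "arm_command", "kwargs": {"plan": [[[0,0,0.075,0,0,0,0.5],[0,0,0.1417,0,0,0,0.5],[0,0,0.1833,0,0,0,0.5],[0,0,0.195,0,0,0,0.5],[0,0,0.195,0,0,0,0.5]]]}}

```text
time_s: 5.85
ee_pos: [0.4383, -0.2491, 0.0665]
eef_rot: [-3.14, 0.002, -0.0]
force: [0.5, -0.9, -0.3]
grip_width: 0.0446
grip_force: 25.0
```

In the tool's units: 4 mm / 600 = 0.0067, 2 mm / 600 = 0.0033.

Emit:
{"fn": "arm_command", "kwargs": {"plan": [[[0,0,0.0033,0,0,0,0.5],[0,0,0.0067,0,0,0,0.5],[0,0,0.0067,0,0,0,0.5]]]}}

```text
time_s: 6.15
ee_pos: [0.4392, -0.2497, 0.0641]
eef_rot: [3.141, -0.001, -0.0]
force: [-0.2, -0.6, -1.6]
grip_width: 0.0446
grip_force: 25.0
```

In the tool's units: 4 mm / 600 = 0.0067, 2 mm / 600 = 0.0033.

Emit:
{"fn": "arm_command", "kwargs": {"plan": [[[0,0,0.0033,0,0,0,0.5],[0,0,0.0067,0,0,0,0.5],[0,0,0.0067,0,0,0,0.5]]]}}

```text
time_s: 6.45
ee_pos: [0.4392, -0.2494, 0.06]
eef_rot: [3.142, -0.001, -0.0]
force: [-1.5, 3.3, 6.3]
grip_width: 0.0445
grip_force: 25.0
```

In the tool's units: -130 mm / 600 = -0.2167, -80 mm / 600 = -0.1333.

Emit:
{"fn": "arm_command", "kwargs": {"plan": [[[0,0,0,0,0,0,-0.3],[0,0,0,0,0,0,-0.3],[0,0,0,0,0,0,-0.3],[0,0,-0.0667,0,0,0,-0.3],[0,0,-0.1333,0,0,0,-0.3],[0,0,-0.2167,0,0,0,-0.3],[0,0,-0.2167,0,0,0,-0.3]]]}}

```text
time_s: 7.15
ee_pos: [0.4408, -0.2508, 0.1956]
eef_rot: [3.136, -0.008, -0.0]
force: [-0.5, 0.1, -0.3]
grip_width: 0.0614
grip_force: 0.0
```

In the tool's units: -572 mm / 600 = -0.9533, 119 mm / 600 = 0.1983.

Emit:
{"fn": "arm_command", "kwargs": {"plan": [[[0.1983,-0.9533,0,0,0,0,-0.3],[0.1983,-0.9533,0,0,0,0,-0.3],[0.1983,-0.9533,0,0,0,0,-0.3],[0.1983,-0.9533,0,0,0,0,-0.3],[0.1983,-0.9533,0,0,0,0,-0.3],[0.1983,-0.9533,0,0,0,0,-0.3],[0.1983,-0.9533,0,0,0,0,-0.3],[0.1983,-0.9533,0,0,0,0,-0.3],[0.1983,-0.9533,0,0,0,0,-0.3],[0.1983,-0.9533,0,0,0,0,-0.3],[0.1983,-0.9533,0,0,0,0,-0.3],[0.1983,-0.9533,0,0,0,0,-0.3]]]}}

```text
time_s: 8.35
ee_pos: [0.5578, 0.3254, 0.1885]
eef_rot: [3.142, 0.0, 0.001]
force: [-0.8, -1.0, -0.5]
grip_width: 0.0608
grip_force: 0.0
```

Emit:
{"fn": "arm_command", "kwargs": {"plan": [[[0,0,0,0,0,0,-0.3],[0,0,0,0,0,0,-0.3]]]}}

```text
time_s: 8.55
ee_pos: [0.5577, 0.3227, 0.1884]
eef_rot: [3.141, 0.001, 0.001]
force: [0.4, -1.2, -0.0]
grip_width: 0.061
grip_force: 0.0
```

In the tool's units: 132 mm / 600 = 0.22, 125 mm / 600 = 0.2083.

Emit:
{"fn": "arm_command", "kwargs": {"plan": [[[0,0,0.075,0,0,0,-0.3],[0,0,0.15,0,0,0,-0.3],[0,0,0.2083,0,0,0,-0.3],[0,0,0.22,0,0,0,-0.3],[0,0,0.22,0,0,0,-0.3],[0,0,0.22,0,0,0,0.5],[0,0,0.22,0,0,0,0.5],[0,0,0.22,0,0,0,0.5],[0,0,0.22,0,0,0,0.5]]]}}

```text
time_s: 9.45
ee_pos: [0.5589, 0.323, 0.0594]
eef_rot: [-3.14, -0.003, -0.0]
force: [0.1, 1.7, 7.4]
grip_width: 0.0451
grip_force: 24.9
```

In the tool's units: -130 mm / 600 = -0.2167, -110 mm / 600 = -0.1833.

Emit:
{"fn": "arm_command", "kwargs": {"plan": [[[0,0,-0.05,0,0,0,0.5],[0,0,-0.1167,0,0,0,0.5],[0,0,-0.1833,0,0,0,0.5],[0,0,-0.2167,0,0,0,0.5],[0,0,-0.2167,0,0,0,0.5],[0,0,-0.2167,0,0,0,0.5]]]}}

```text
time_s: 10.05
ee_pos: [0.5577, 0.3223, 0.1865]
eef_rot: [3.141, 0.001, -0.0]
force: [0.1, -0.2, -1.8]
grip_width: 0.0444
grip_force: 24.9
```

In the tool's units: 584 mm / 600 = 0.9733, -62 mm / 600 = -0.1033.

Emit:
{"fn": "arm_command", "kwargs": {"plan": [[[-0.1033,0.9733,0,0,0,0,0.5],[-0.1033,0.9733,0,0,0,0,0.5],[-0.1033,0.9733,0,0,0,0,0.5],[-0.1033,0.9733,0,0,0,0,0.5],[-0.1033,0.9733,0,0,0,0,0.5],[-0.1033,0.9733,0,0,0,0,0.5],[-0.1033,0.9733,0,0,0,0,0.5],[-0.1033,0.9733,0,0,0,0,0.5],[-0.1033,0.9733,0,0,0,0,0.5],[-0.1033,0.9733,0,0,0,0,0.5],[-0.1033,0.9733,0,0,0,0,0.5],[-0.1033,0.9733,0,0,0,0,0.5]]]}}

```text
time_s: 11.25
ee_pos: [0.4944, -0.2639, 0.1853]
eef_rot: [-3.14, 0.003, -0.001]
force: [-0.2, -0.0, -1.7]
grip_width: 0.045
grip_force: 24.9
```

In the tool's units: 118 mm / 600 = 0.1967, 110 mm / 600 = 0.1833.

Emit:
{"fn": "arm_command", "kwargs": {"plan": [[[0,0,0,0,0,0,0.5],[0,0,0,0,0,0,0.5],[0,0,0.075,0,0,0,0.5],[0,0,0.1417,0,0,0,0.5],[0,0,0.1833,0,0,0,0.5],[0,0,0.1967,0,0,0,0.5],[0,0,0.1967,0,0,0,0.5],[0,0,0.1967,0,0,0,0.5]]]}}

```text
time_s: 12.05
ee_pos: [0.4966, -0.2613, 0.0707]
eef_rot: [3.141, -0.001, 0.0]
force: [0.5, -0.5, -1.6]
grip_width: 0.0448
grip_force: 24.9
```

In the tool's units: 3 mm / 600 = 0.005, 2 mm / 600 = 0.0033.

Emit:
{"fn": "arm_command", "kwargs": {"plan": [[[0,0,0.0033,0,0,0,0.5],[0,0,0.005,0,0,0,0.5],[0,0,0.005,0,0,0,0.5]]]}}

```text
time_s: 12.35
ee_pos: [0.496, -0.2616, 0.0668]
eef_rot: [3.141, -0.001, -0.0]
force: [0.5, 0.5, -2.1]
grip_width: 0.0445
grip_force: 24.9
```

Emit:
{"fn": "arm_command", "kwargs": {"plan": [[[0,0,0.0033,0,0,0,0.5],[0,0,0.005,0,0,0,0.5],[0,0,0.005,0,0,0,0.5]]]}}

```text
time_s: 12.65
ee_pos: [0.4959, -0.2616, 0.0635]
eef_rot: [-3.142, -0.0, -0.0]
force: [0.0, 0.4, -1.2]
grip_width: 0.0444
grip_force: 24.9
```

In the tool's units: 3 mm / 600 = 0.005, 2 mm / 600 = 0.0033.

Emit:
{"fn": "arm_command", "kwargs": {"plan": [[[0,0,0.0033,0,0,0,0.5],[0,0,0.005,0,0,0,0.5],[0,0,0.005,0,0,0,0.5]]]}}

```text
time_s: 12.95
ee_pos: [0.497, -0.2612, 0.0629]
eef_rot: [3.141, -0.003, 0.0]
force: [-4.8, 9.6, 23.4]
grip_width: 0.0442
grip_force: 25.0
```

In the tool's units: -130 mm / 600 = -0.2167, -80 mm / 600 = -0.1333.

Emit:
{"fn": "arm_command", "kwargs": {"plan": [[[0,0,-0.0033,0,0,0,0.5],[0,0,-0.0033,0,0,0,-0.3],[0,0,-0.0033,0,0,0,-0.3],[0,0,-0.0033,0,0,0,-0.3],[0,0,-0.0667,0,0,0,-0.3],[0,0,-0.1333,0,0,0,-0.3],[0,0,-0.2167,0,0,0,-0.3],[0,0,-0.2167,0,0,0,-0.3]]]}}

```text
time_s: 13.75
ee_pos: [0.4978, -0.2628, 0.1969]
eef_rot: [3.136, -0.009, -0.0]
force: [0.1, -0.7, -0.2]
grip_width: 0.0611
grip_force: 0.0
```

In the tool's units: -493 mm / 600 = -0.8217, 21 mm / 600 = 0.035.

Emit:
{"fn": "arm_command", "kwargs": {"plan": [[[0.035,-0.8217,0,0,0,0,-0.3],[0.035,-0.8217,0,0,0,0,-0.3],[0.035,-0.8217,0,0,0,0,-0.3],[0.035,-0.8217,0,0,0,0,-0.3],[0.035,-0.8217,0,0,0,0,-0.3],[0.035,-0.8217,0,0,0,0,-0.3],[0.035,-0.8217,0,0,0,0,-0.3],[0.035,-0.8217,0,0,0,0,-0.3],[0.035,-0.8217,0,0,0,0,-0.3],[0.035,-0.8217,0,0,0,0,-0.3],[0.035,-0.8217,0,0,0,0,-0.3],[0.035,-0.8217,0,0,0,0,-0.3]]]}}

```text
time_s: 14.95
ee_pos: [0.5167, 0.2318, 0.1897]
eef_rot: [3.141, 0.001, 0.001]
force: [0.2, -0.7, -0.2]
grip_width: 0.0611
grip_force: 0.0
```

Emit:
{"fn": "arm_command", "kwargs": {"plan": [[[0,0,0,0,0,0,-0.3]]]}}

```text
time_s: 15.05
ee_pos: [0.517, 0.2304, 0.1901]
eef_rot: [3.141, 0.0, -0.001]
force: [0.1, -0.5, -0.2]
grip_width: 0.061
grip_force: 0.0
```

In the tool's units: 133 mm / 600 = 0.2217, 125 mm / 600 = 0.2083.

Emit:
{"fn": "arm_command", "kwargs": {"plan": [[[0.0017,-0.0017,0.075,0,0,0,-0.3],[0.0017,-0.0017,0.15,0,0,0,-0.3],[0.0017,-0.0017,0.2083,0,0,0,-0.3],[0.0017,-0.0017,0.2217,0,0,0,-0.3],[0.0017,-0.0017,0.2217,0,0,0,-0.3],[0.0017,-0.0017,0.2217,0,0,0,0.5],[0.0017,-0.0017,0.2217,0,0,0,0.5],[0.0017,-0.0017,0.2217,0,0,0,0.5],[0.0017,-0.0017,0.2217,0,0,0,0.5]]]}}

```text
time_s: 15.95
ee_pos: [0.5189, 0.2328, 0.0592]
eef_rot: [-3.141, -0.003, -0.0]
force: [-0.8, 0.3, 7.7]
grip_width: 0.0446
grip_force: 25.0
```

In the tool's units: -130 mm / 600 = -0.2167, -110 mm / 600 = -0.1833.

Emit:
{"fn": "arm_command", "kwargs": {"plan": [[[0,0,-0.05,0,0,0,0.5],[0,0,-0.1167,0,0,0,0.5],[0,0,-0.1833,0,0,0,0.5],[0,0,-0.2167,0,0,0,0.5],[0,0,-0.2167,0,0,0,0.5],[0,0,-0.2167,0,0,0,0.5]]]}}

```text
time_s: 16.55
ee_pos: [0.5177, 0.2324, 0.1867]
eef_rot: [3.141, 0.0, -0.0]
force: [0.5, 0.5, -2.9]
grip_width: 0.0446
grip_force: 25.0
```

In the tool's units: 507 mm / 600 = 0.845, 35 mm / 600 = 0.0583.

Emit:
{"fn": "arm_command", "kwargs": {"plan": [[[0.0583,0.845,0,0,0,0,0.5],[0.0583,0.845,0,0,0,0,0.5],[0.0583,0.845,0,0,0,0,0.5],[0.0583,0.845,0,0,0,0,0.5],[0.0583,0.845,0,0,0,0,0.5],[0.0583,0.845,0,0,0,0,0.5],[0.0583,0.845,0,0,0,0,0.5],[0.0583,0.845,0,0,0,0,0.5],[0.0583,0.845,0,0,0,0,0.5],[0.0583,0.845,0,0,0,0,0.5],[0.0583,0.845,0,0,0,0,0.5],[0.0583,0.845,0,0,0,0,0.5]]]}}

```text
time_s: 17.75
ee_pos: [0.552, -0.2755, 0.185]
eef_rot: [-3.14, 0.003, -0.002]
force: [1.1, 0.3, -2.7]
grip_width: 0.0444
grip_force: 25.0
```

Emit:
{"fn": "arm_command", "kwargs": {"plan": [[[0,0,0,0,0,0,0.5],[0,0,0.075,0,0,0,0.5],[0,0,0.1417,0,0,0,0.5],[0,0,0.1833,0,0,0,0.5],[0,0,0.2017,0,0,0,0.5],[0,0,0.2017,0,0,0,0.5],[0,0,0.2017,0,0,0,0.5],[0,0,0.2017,0,0,0,0.5]]]}}

```text
time_s: 18.55
ee_pos: [0.5536, -0.2746, 0.0682]
eef_rot: [3.14, -0.002, 0.0]
force: [0.7, -0.4, -1.7]
grip_width: 0.0444
grip_force: 25.0
```

In the tool's units: 1.5 mm / 600 = 0.0025.

Emit:
{"fn": "arm_command", "kwargs": {"plan": [[[0,0,0.0025,0,0,0,0.5],[0,0,0.0025,0,0,0,0.5]]]}}

```text
time_s: 18.75
ee_pos: [0.553, -0.2746, 0.0654]
eef_rot: [3.141, -0.001, -0.0]
force: [-0.4, 0.1, -2.6]
grip_width: 0.0445
grip_force: 25.0
```

In the tool's units: 1.5 mm / 600 = 0.0025.

Emit:
{"fn": "arm_command", "kwargs": {"plan": [[[0,0,0.0025,0,0,0,0.5],[0,0,0.0025,0,0,0,0.5]]]}}

```text
time_s: 18.95
ee_pos: [0.5528, -0.2746, 0.0633]
eef_rot: [-3.142, 0.0, -0.0]
force: [-0.7, -0.1, -2.1]
grip_width: 0.0443
grip_force: 25.0
```

In the tool's units: 1.5 mm / 600 = 0.0025.

Emit:
{"fn": "arm_command", "kwargs": {"plan": [[[0,0,0.0025,0,0,0,0.5],[0,0,0.0025,0,0,0,0.5]]]}}

```text
time_s: 19.15
ee_pos: [0.5533, -0.2746, 0.0629]
eef_rot: [3.141, -0.001, -0.0]
force: [-2.1, 2.4, 6.4]
grip_width: 0.0446
grip_force: 25.0
```

Contact. I'll release, raise, and look.

In the tool's units: -240 mm / 600 = -0.4, -190 mm / 600 = -0.3167.

Emit:
{"fn": "arm_command", "kwargs": {"plan": [[[0,0,0,0,0,0,-0.3],[0,0,0,0,0,0,-0.3],[0,0,0,0,0,0,-0.3],[0,0,-0.0667,0,0,0,-0.3],[0,0,-0.1333,0,0,0,-0.3],[0,0,-0.2167,0,0,0,-0.3],[0,-0.075,-0.2167,0,0,0,-0.3],[0,-0.15,-0.2167,0,0,0,-0.3],[0,-0.2333,-0.2167,0,0,0,-0.3],[0,-0.3167,-0.2167,0,0,0,-0.3],[0,-0.4,-0.2167,0,0,0,-0.3],[0,-0.4,-0.2167,0,0,0,-0.3]]]}}

```text
time_s: 20.35
ee_pos: [0.5527, -0.0297, 0.1922]
eef_rot: [-3.141, -0.0, 0.005]
force: [0.3, -0.8, 0.0]
grip_width: 0.0611
grip_force: 0.0
```

```bash
python3 - <<'E'
from h import *
p,d=cams.camera("top"); np.savez("top1.npz",p=p,d=d); print(ctrl.get_obs()["ee_pos"])
cv2.imwrite("pics/t1.png",p)
for k in("red","blue"):
    for c in blobs(p,*COL[k])[:1]: print(k,lid("top",c,.107))
for c in blobs(p,(10,50,60),(25,200,255),100)[:6]: print("wood",c.mean(0).round(),rect("top",c,.04))
for c in blobs(p,*COL["stand"],400)[:3]: print("st",c.mean(0).round(),rect("top",c,.008))
cv2.imwrite("pics/stand1.png",cv2.resize(p[200:310,80:200],None,fx=5,fy=5,interpolation=cv2.INTER_CUBIC))
E
```

```text
[ 0.5529021  -0.03219381  0.19211536]
red [ 438.4 -246.5   23.2]
blue [ 496.  -257.4   22.6]
wood [142. 253.] [519.6 270.1 143.9 143.1  87.3]
wood [279.  45.] [ 951.1   12.5 1141.1   15.7  -90. ]
wood [287. 114.] [825.5  -6.4 220.   73.4  -3.5]
wood [425. 243.] [ 555.7 -281.7   70.    50.3  -88.9]
st [147. 229.] [557.6 277.1 148.2  75.1  87.2]
```

View pics/t1.png

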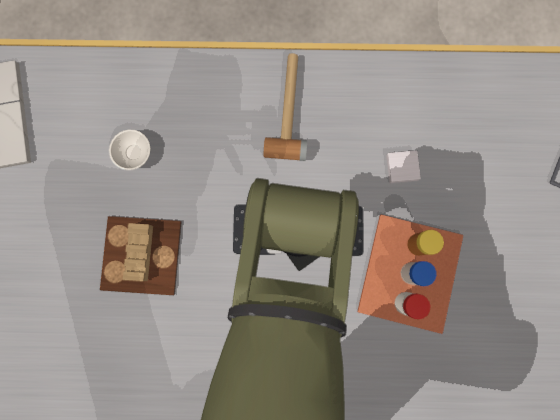

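View pics/stand1.png

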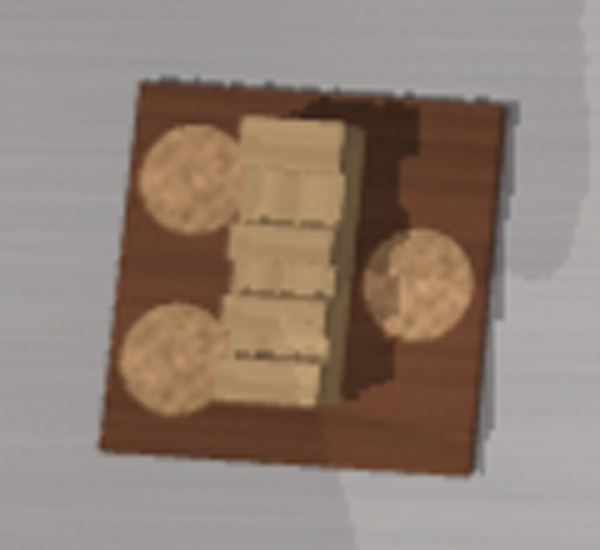

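All three jars stand on the board, at (417,307), (423,274) and (430,243). The stand crop shows the cork discs at about (195,179), (176,360) and (418,285), with the block intact between them.

```bash
python3 - <<'E'
from h import *
f=lambda u:np.array(u)/5+[80,200]
print("RBY discs",ray("top",[f((176,360)),f((195,179)),f((418,285))],.008).round(4))
c=ray("top",[f((241,117)),f((215,402)),f((346,122)),f((319,406))],.04);print("blk",c.round(4),c.mean(0))
E
```

```text
RBY discs [[0.4859 0.3275 0.008 ]
 [0.5584 0.3241 0.008 ]
 [0.5176 0.2319 0.008 ]]
blk [[0.5811 0.2966 0.04  ]
 [0.4705 0.3003 0.04  ]
 [0.5799 0.2552 0.04  ]
 [0.4698 0.26   0.04  ]] [0.52532401 0.27801699 0.04      ]
```

In the tool's units: -311 mm / 600 = -0.5183, 80 mm / 600 = 0.1333, 0.04 rad / 1.5708 = 0.0255.

Emit:
{"fn": "arm_command", "kwargs": {"plan": [[[-0.0483,-0.5183,0.1333,0,0,0.0255,-0.3],[-0.0483,-0.5183,0.1333,0,0,0.0255,-0.3],[-0.0483,-0.5183,0.1333,0,0,0.0255,-0.3],[-0.0483,-0.5183,0.1333,0,0,0.0255,-0.3],[-0.0483,-0.5183,0.1333,0,0,0.0255,-0.3],[-0.0483,-0.5183,0.1333,0,0,0.0255,-0.3],[-0.0483,-0.5183,0.1333,0,0,0.0255,-0.3],[-0.0483,-0.5183,0.1333,0,0,0.0255,-0.3],[-0.0483,-0.5183,0.1333,0,0,0.0255,-0.3],[-0.0483,-0.5183,0.1333,0,0,0.0255,-0.3]]]}}

```text
time_s: 21.4
ee_pos: [0.5248, 0.2749, 0.1123]
eef_rot: [-3.142, -0.001, -0.042]
force: [0.2, 0.1, -0.6]
grip_width: 0.0611
grip_force: 0.0
```

In the tool's units: 58 mm / 600 = 0.0967, 30 mm / 600 = 0.05.

Emit:
{"fn": "arm_command", "kwargs": {"plan": [[[0,-0.0033,0.05,0,0,0,-0.3],[0,-0.0033,0.0967,0,0,0,-0.3],[0,-0.0033,0.0967,0,0,0,-0.3]]]}}

```text
time_s: 21.7
ee_pos: [0.523, 0.2764, 0.0512]
eef_rot: [3.139, 0.005, -0.042]
force: [-0.3, -1.0, 0.1]
grip_width: 0.061
grip_force: 0.0
```

In the tool's units: 39 mm / 600 = 0.065, 35 mm / 600 = 0.0583.

Emit:
{"fn": "arm_command", "kwargs": {"plan": [[[0.0017,-0.0033,0.0333,0,0,0,-0.3],[0.0017,-0.0033,0.0583,0,0,0,-0.3],[0.0017,-0.0033,0.065,0,0,0,-0.3],[0.0017,-0.0033,0.065,0,0,0,-0.3],[0.0017,-0.0033,0.065,0,0,0,-0.3]]]}}

```text
time_s: 22.2
ee_pos: [0.5256, 0.2805, 0.0159]
eef_rot: [-3.141, -0.001, -0.04]
force: [0.3, 1.2, 0.2]
grip_width: 0.0611
grip_force: 0.0
```

Now I'll drop 3 mm more, close, and lift.

In the tool's units: 3 mm / 600 = 0.005, 1 mm / 600 = 0.0017.

Emit:
{"fn": "arm_command", "kwargs": {"plan": [[[0,0.0017,0.005,0,0,0,-0.3],[0,0.0017,0.005,0,0,0,0.5],[0,0.0017,0.005,0,0,0,0.5],[0,0.0017,0.005,0,0,0,0.5],[0,0.0017,0.005,0,0,0,0.5]]]}}

```text
time_s: 22.7
ee_pos: [0.5252, 0.2795, 0.0122]
eef_rot: [-3.141, -0.0, -0.04]
force: [0.3, -0.4, 0.2]
grip_width: 0.04
grip_force: 25.0
```

In the tool's units: -90 mm / 600 = -0.15, -50 mm / 600 = -0.0833.

Emit:
{"fn": "arm_command", "kwargs": {"plan": [[[0,0,-0.0333,0,0,0,0.5],[0,0,-0.0833,0,0,0,0.5],[0,0,-0.15,0,0,0,0.5],[0,0,-0.15,0,0,0,0.5],[0,0,-0.15,0,0,0,0.5]]]}}

```text
time_s: 23.2
ee_pos: [0.5252, 0.2795, 0.1022]
eef_rot: [-3.141, -0.001, -0.04]
force: [-0.2, -0.8, -2.0]
grip_width: 0.0401
grip_force: 25.0
```

In the tool's units: 302.5 mm / 600 = 0.5042, 57 mm / 600 = 0.095, -0.685 rad / 1.5708 = -0.4361.

Emit:
{"fn": "arm_command", "kwargs": {"plan": [[[0.095,0.5042,0,0,0,-0.4361,0.5],[0.095,0.5042,0,0,0,-0.4361,0.5],[0.095,0.5042,0,0,0,-0.4361,0.5],[0.095,0.5042,0,0,0,-0.4361,0.5],[0.095,0.5042,0,0,0,-0.4361,0.5],[0.095,0.5042,0,0,0,-0.4361,0.5],[0.095,0.5042,0,0,0,-0.4361,0.5],[0.095,0.5042,0,0,0,-0.4361,0.5],[0.095,0.5042,0,0,0,-0.4361,0.5],[0.095,0.5042,0,0,0,-0.4361,0.5]]]}}

```text
time_s: 24.2
ee_pos: [0.5695, -0.024, 0.1012]
eef_rot: [-3.141, 0.001, 0.646]
force: [0.9, 0.4, -0.4]
grip_width: 0.0398
grip_force: 25.0
```

In the tool's units: 87 mm / 600 = 0.145, 80 mm / 600 = 0.1333.

Emit:
{"fn": "arm_command", "kwargs": {"plan": [[[0,0,0.05,0,0,0,0.5],[0,0,0.1,0,0,0,0.5],[0,0,0.1333,0,0,0,0.5],[0,0,0.145,0,0,0,0.5],[0,0,0.145,0,0,0,0.5],[0,0,0.145,0,0,0,0.5]]]}}

```text
time_s: 24.8
ee_pos: [0.5705, -0.0247, 0.016]
eef_rot: [3.141, -0.001, 0.645]
force: [0.5, -0.3, -1.7]
grip_width: 0.0398
grip_force: 25.0
```

In the tool's units: 4 mm / 600 = 0.0067, 2 mm / 600 = 0.0033.

Emit:
{"fn": "arm_command", "kwargs": {"plan": [[[0,0,0.0033,0,0,0,0.5],[0,0,0.0067,0,0,0,0.5],[0,0,0.0067,0,0,0,0.5]]]}}

```text
time_s: 25.1
ee_pos: [0.57, -0.0251, 0.0111]
eef_rot: [3.141, -0.0, 0.645]
force: [-0.7, -0.7, -1.4]
grip_width: 0.04
grip_force: 25.0
```

In the tool's units: 1.5 mm / 600 = 0.0025.

Emit:
{"fn": "arm_command", "kwargs": {"plan": [[[0,0,0.0025,0,0,0,0.5],[0,0,0.0025,0,0,0,0.5]]]}}

```text
time_s: 25.3
ee_pos: [0.5702, -0.0252, 0.0101]
eef_rot: [3.141, -0.001, 0.645]
force: [-2.3, 0.9, 5.3]
grip_width: 0.04
grip_force: 25.0
```

Contact. I'll release, raise, turn the yaw back to 0 and move clear toward the board to look. Closure goes to -0.3.

In the tool's units: -180 mm / 600 = -0.3, -140 mm / 600 = -0.2333, 0.645 rad / 1.5708 = 0.4106.

Emit:
{"fn": "arm_command", "kwargs": {"plan": [[[0,0,0,0,0,0,-0.3],[0,0,0,0,0,0,-0.3],[0,0,0,0,0,0,-0.3],[0,0,-0.0667,0,0,0,-0.3],[0,0,-0.15,0,0,0,-0.3],[0,0,-0.2333,0,0,0,-0.3],[0,0,-0.3,0,0,0.1273,-0.3],[0,0,-0.3,0,0,0.4106,-0.3],[0,0,-0.3,0,0,0.4106,-0.3],[0,0,-0.3,0,0,0.4106,-0.3],[0,0,-0.3,0,0,0.4106,-0.3],[0,0,-0.3,0,0,0.4106,-0.3]]]}}

```text
time_s: 26.5
ee_pos: [0.5699, -0.0251, 0.1894]
eef_rot: [-3.142, 0.0, -0.001]
force: [-0.3, -0.6, 0.7]
grip_width: 0.0607
grip_force: 0.0
```

In the tool's units: 247 mm / 600 = 0.4117, -17 mm / 600 = -0.0283.

Emit:
{"fn": "arm_command", "kwargs": {"plan": [[[-0.0283,0.4117,0,0,0,0,-0.3],[-0.0283,0.4117,0,0,0,0,-0.3],[-0.0283,0.4117,0,0,0,0,-0.3],[-0.0283,0.4117,0,0,0,0,-0.3],[-0.0283,0.4117,0,0,0,0,-0.3],[-0.0283,0.4117,0,0,0,0,-0.3],[-0.0283,0.4117,0,0,0,0,-0.3],[-0.0283,0.4117,0,0,0,0,-0.3]]]}}

```text
time_s: 27.3
ee_pos: [0.553, -0.2711, 0.1894]
eef_rot: [-3.141, 0.0, 0.001]
force: [0.2, 0.5, 0.2]
grip_width: 0.0607
grip_force: 0.0
```

```bash
python3 - <<'E'
from h import *
p,d=cams.camera("top"); np.savez("top2.npz",p=p,d=d); print(ctrl.get_obs()["ee_pos"])
cv2.imwrite("pics/t2.png",cv2.resize(p[180:290,230:360],None,fx=5,fy=5,interpolation=cv2.INTER_CUBIC))
E
```

```text
[ 0.55315445 -0.27089463  0.18954132]
```

View pics/t2.png

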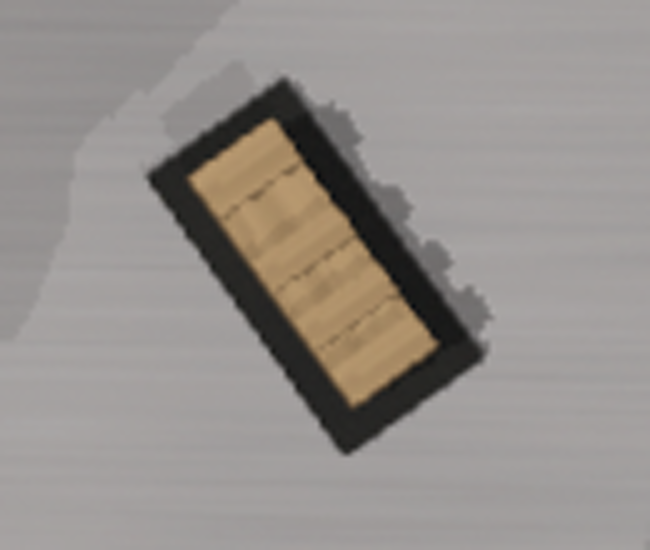

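The block lies square on the pad. Its centre is at crop (312,263) and the pad's is at (317,266), about 2 mm apart. Next, yellow back to its place.

In the tool's units: 126 mm / 600 = 0.21, 2.5 mm / 600 = 0.0042.

Emit:
{"fn": "arm_command", "kwargs": {"plan": [[[0,0.0042,0.075,0,0,0,-0.3],[0,0.0042,0.15,0,0,0,-0.3],[0,0.0042,0.2,0,0,0,-0.3],[0,0.0042,0.21,0,0,0,-0.3],[0,0.0042,0.21,0,0,0,-0.3],[0,0.0042,0.21,0,0,0,-0.3],[0,0.0042,0.21,0,0,0,0.5],[0,0.0042,0.21,0,0,0,0.5],[0,0.0042,0.21,0,0,0,0.5],[0,0.0042,0.21,0,0,0,0.5]]]}}

```text
time_s: 28.35
ee_pos: [0.5533, -0.2748, 0.0645]
eef_rot: [3.141, -0.002, -0.0]
force: [-0.3, 1.1, 6.3]
grip_width: 0.0445
grip_force: 25.0
```

In the tool's units: -130 mm / 600 = -0.2167, -110 mm / 600 = -0.1833.

Emit:
{"fn": "arm_command", "kwargs": {"plan": [[[0,0,-0.05,0,0,0,0.5],[0,0,-0.1167,0,0,0,0.5],[0,0,-0.1833,0,0,0,0.5],[0,0,-0.2167,0,0,0,0.5],[0,0,-0.2167,0,0,0,0.5],[0,0,-0.2167,0,0,0,0.5]]]}}

```text
time_s: 28.95
ee_pos: [0.5525, -0.2745, 0.1923]
eef_rot: [-3.141, 0.001, -0.0]
force: [-0.5, -0.4, -2.9]
grip_width: 0.0446
grip_force: 25.0
```

Emit:
{"fn": "arm_command", "kwargs": {"plan": [[[-0.0583,-0.8442,0,0,0,0,0.5],[-0.0583,-0.8442,0,0,0,0,0.5],[-0.0583,-0.8442,0,0,0,0,0.5],[-0.0583,-0.8442,0,0,0,0,0.5],[-0.0583,-0.8442,0,0,0,0,0.5],[-0.0583,-0.8442,0,0,0,0,0.5],[-0.0583,-0.8442,0,0,0,0,0.5],[-0.0583,-0.8442,0,0,0,0,0.5],[-0.0583,-0.8442,0,0,0,0,0.5],[-0.0583,-0.8442,0,0,0,0,0.5],[-0.0583,-0.8442,0,0,0,0,0.5],[-0.0583,-0.8442,0,0,0,0,0.5]]]}}

```text
time_s: 30.15
ee_pos: [0.517, 0.2328, 0.1914]
eef_rot: [3.14, 0.003, 0.002]
force: [0.6, -0.8, -1.5]
grip_width: 0.0444
grip_force: 25.0
```

In the tool's units: 125 mm / 600 = 0.2083, 115 mm / 600 = 0.1917.

Emit:
{"fn": "arm_command", "kwargs": {"plan": [[[0,0,0,0,0,0,0.5],[0,0,0.075,0,0,0,0.5],[0,0,0.1417,0,0,0,0.5],[0,0,0.1917,0,0,0,0.5],[0,0,0.2083,0,0,0,0.5],[0,0,0.2083,0,0,0,0.5],[0,0,0.2083,0,0,0,0.5],[0,0,0.2083,0,0,0,0.5]]]}}

```text
time_s: 30.95
ee_pos: [0.5189, 0.2319, 0.0702]
eef_rot: [-3.141, -0.003, -0.001]
force: [-0.2, -0.2, -2.5]
grip_width: 0.0446
grip_force: 25.0
```

In the tool's units: 5 mm / 600 = 0.0083, 3 mm / 600 = 0.005.

Emit:
{"fn": "arm_command", "kwargs": {"plan": [[[0.0008,0,0.005,0,0,0,0.5],[0.0008,0,0.0083,0,0,0,0.5],[0.0008,0,0.0083,0,0,0,0.5]]]}}

```text
time_s: 31.25
ee_pos: [0.5184, 0.2319, 0.0634]
eef_rot: [3.142, 0.0, -0.0]
force: [-1.1, -0.0, -2.0]
grip_width: 0.0446
grip_force: 25.0
```

In the tool's units: 1.5 mm / 600 = 0.0025.

Emit:
{"fn": "arm_command", "kwargs": {"plan": [[[0,0,0.0025,0,0,0,0.5],[0,0,0.0025,0,0,0,0.5]]]}}

```text
time_s: 31.45
ee_pos: [0.5184, 0.2319, 0.0618]
eef_rot: [3.141, 0.0, -0.0]
force: [0.3, 0.2, -1.4]
grip_width: 0.0446
grip_force: 25.0
```

Emit:
{"fn": "arm_command", "kwargs": {"plan": [[[0,0,0.0025,0,0,0,0.5],[0,0,0.0025,0,0,0,0.5]]]}}

```text
time_s: 31.65
ee_pos: [0.5186, 0.232, 0.0606]
eef_rot: [-3.141, -0.0, -0.0]
force: [0.3, 0.3, -0.6]
grip_width: 0.0443
grip_force: 25.0
```

In the tool's units: 1 mm / 600 = 0.0017.

Emit:
{"fn": "arm_command", "kwargs": {"plan": [[[0,0,0.0017,0,0,0,0.5],[0,0,0.0017,0,0,0,0.5]]]}}

```text
time_s: 31.85
ee_pos: [0.519, 0.232, 0.0605]
eef_rot: [-3.141, -0.002, -0.0]
force: [-1.6, -1.0, 8.8]
grip_width: 0.0443
grip_force: 25.0
```

In the tool's units: -130 mm / 600 = -0.2167, -80 mm / 600 = -0.1333.

Emit:
{"fn": "arm_command", "kwargs": {"plan": [[[0,0,0,0,0,0,-0.3],[0,0,0,0,0,0,-0.3],[0,0,0,0,0,0,-0.3],[0,0,-0.0667,0,0,0,-0.3],[0,0,-0.1333,0,0,0,-0.3],[0,0,-0.2167,0,0,0,-0.3],[0,0,-0.2167,0,0,0,-0.3]]]}}

```text
time_s: 32.55
ee_pos: [0.5206, 0.2327, 0.1961]
eef_rot: [-3.138, -0.01, -0.0]
force: [0.4, -0.6, -0.2]
grip_width: 0.0611
grip_force: 0.0
```

In the tool's units: 493 mm / 600 = 0.8217, -22 mm / 600 = -0.0367.

Emit:
{"fn": "arm_command", "kwargs": {"plan": [[[-0.0367,0.8217,0,0,0,0,-0.3],[-0.0367,0.8217,0,0,0,0,-0.3],[-0.0367,0.8217,0,0,0,0,-0.3],[-0.0367,0.8217,0,0,0,0,-0.3],[-0.0367,0.8217,0,0,0,0,-0.3],[-0.0367,0.8217,0,0,0,0,-0.3],[-0.0367,0.8217,0,0,0,0,-0.3],[-0.0367,0.8217,0,0,0,0,-0.3],[-0.0367,0.8217,0,0,0,0,-0.3],[-0.0367,0.8217,0,0,0,0,-0.3],[-0.0367,0.8217,0,0,0,0,-0.3],[-0.0367,0.8217,0,0,0,0,-0.3]]]}}

```text
time_s: 33.75
ee_pos: [0.496, -0.2616, 0.1887]
eef_rot: [-3.141, 0.001, -0.002]
force: [-0.6, 0.1, -0.7]
grip_width: 0.0615
grip_force: 0.0
```

Emit:
{"fn": "arm_command", "kwargs": {"plan": [[[0,0,0,0,0,0,-0.3],[0,0,0,0,0,0,-0.3]]]}}

```text
time_s: 33.95
ee_pos: [0.4966, -0.26, 0.1895]
eef_rot: [-3.142, -0.0, 0.001]
force: [0.6, -0.3, 0.5]
grip_width: 0.061
grip_force: 0.0
```

In the tool's units: 126 mm / 600 = 0.21, 120 mm / 600 = 0.2.

Emit:
{"fn": "arm_command", "kwargs": {"plan": [[[0,0.0017,0.075,0,0,0,-0.3],[0,0.0017,0.15,0,0,0,-0.3],[0,0.0017,0.2,0,0,0,-0.3],[0,0.0017,0.21,0,0,0,-0.3],[0,0.0017,0.21,0,0,0,-0.3],[0,0.0017,0.21,0,0,0,-0.3],[0,0.0017,0.21,0,0,0,0.5],[0,0.0017,0.21,0,0,0,0.5],[0,0.0017,0.21,0,0,0,0.5],[0,0.0017,0.21,0,0,0,0.5]]]}}

```text
time_s: 34.95
ee_pos: [0.4968, -0.2623, 0.0644]
eef_rot: [3.141, -0.001, -0.0]
force: [-0.7, 1.2, 6.8]
grip_width: 0.0445
grip_force: 25.0
```

In the tool's units: -130 mm / 600 = -0.2167, -110 mm / 600 = -0.1833.

Emit:
{"fn": "arm_command", "kwargs": {"plan": [[[0,0,-0.05,0,0,0,0.5],[0,0,-0.1167,0,0,0,0.5],[0,0,-0.1833,0,0,0,0.5],[0,0,-0.2167,0,0,0,0.5],[0,0,-0.2167,0,0,0,0.5],[0,0,-0.2167,0,0,0,0.5]]]}}

```text
time_s: 35.55
ee_pos: [0.496, -0.2619, 0.1923]
eef_rot: [-3.141, 0.001, -0.0]
force: [-0.5, 0.2, -1.5]
grip_width: 0.0448
grip_force: 24.9
```

In the tool's units: -584.5 mm / 600 = -0.9742, 62 mm / 600 = 0.1033.

Emit:
{"fn": "arm_command", "kwargs": {"plan": [[[0.1033,-0.9742,0,0,0,0,0.5],[0.1033,-0.9742,0,0,0,0,0.5],[0.1033,-0.9742,0,0,0,0,0.5],[0.1033,-0.9742,0,0,0,0,0.5],[0.1033,-0.9742,0,0,0,0,0.5],[0.1033,-0.9742,0,0,0,0,0.5],[0.1033,-0.9742,0,0,0,0,0.5],[0.1033,-0.9742,0,0,0,0,0.5],[0.1033,-0.9742,0,0,0,0,0.5],[0.1033,-0.9742,0,0,0,0,0.5],[0.1033,-0.9742,0,0,0,0,0.5],[0.1033,-0.9742,0,0,0,0,0.5]]]}}

```text
time_s: 36.75
ee_pos: [0.5575, 0.3249, 0.1907]
eef_rot: [3.14, 0.003, 0.001]
force: [0.8, -0.8, -1.0]
grip_width: 0.0446
grip_force: 24.9
```

In the tool's units: 128 mm / 600 = 0.2133, 115 mm / 600 = 0.1917.

Emit:
{"fn": "arm_command", "kwargs": {"plan": [[[0,0,0,0,0,0,0.5],[0,0,0,0,0,0,0.5],[0,0,0.075,0,0,0,0.5],[0,0,0.1417,0,0,0,0.5],[0,0,0.1917,0,0,0,0.5],[0,0,0.2133,0,0,0,0.5],[0,0,0.2133,0,0,0,0.5],[0,0,0.2133,0,0,0,0.5],[0,0,0.2133,0,0,0,0.5]]]}}

```text
time_s: 37.65
ee_pos: [0.5593, 0.3226, 0.0674]
eef_rot: [-3.14, -0.003, -0.0]
force: [-0.4, 0.1, -0.9]
grip_width: 0.0446
grip_force: 24.9
```

In the tool's units: 1.5 mm / 600 = 0.0025.

Emit:
{"fn": "arm_command", "kwargs": {"plan": [[[0,0,0.0025,0,0,0,0.5],[0,0,0.0025,0,0,0,0.5]]]}}

```text
time_s: 37.85
ee_pos: [0.5587, 0.3225, 0.0646]
eef_rot: [-3.141, -0.001, -0.0]
force: [0.0, -0.4, -1.4]
grip_width: 0.0446
grip_force: 24.9
```

In the tool's units: 2 mm / 600 = 0.0033.

Emit:
{"fn": "arm_command", "kwargs": {"plan": [[[0,0,0.0033,0,0,0,0.5],[0,0,0.0033,0,0,0,0.5]]]}}

```text
time_s: 38.05
ee_pos: [0.5584, 0.3223, 0.0618]
eef_rot: [3.141, 0.0, -0.0]
force: [-0.3, -0.1, -1.7]
grip_width: 0.0446
grip_force: 24.9
```

In the tool's units: 1 mm / 600 = 0.0017.

Emit:
{"fn": "arm_command", "kwargs": {"plan": [[[0,0,0.0017,0,0,0,0.5],[0,0,0.0017,0,0,0,0.5]]]}}

```text
time_s: 38.25
ee_pos: [0.5584, 0.3223, 0.0608]
eef_rot: [3.141, 0.0, -0.0]
force: [0.5, -0.1, -1.6]
grip_width: 0.0448
grip_force: 24.9
```

In the tool's units: 1 mm / 600 = 0.0017.

Emit:
{"fn": "arm_command", "kwargs": {"plan": [[[0,0,0.0017,0,0,0,0.5],[0,0,0.0017,0,0,0,0.5]]]}}

```text
time_s: 38.45
ee_pos: [0.5587, 0.3225, 0.0605]
eef_rot: [-3.141, -0.001, -0.0]
force: [-0.3, -0.9, 3.3]
grip_width: 0.0446
grip_force: 25.0
```

In the tool's units: -130 mm / 600 = -0.2167, -80 mm / 600 = -0.1333.

Emit:
{"fn": "arm_command", "kwargs": {"plan": [[[0,0,0,0,0,0,-0.3],[0,0,0,0,0,0,-0.3],[0,0,0,0,0,0,-0.3],[0,0,-0.0667,0,0,0,-0.3],[0,0,-0.1333,0,0,0,-0.3],[0,0,-0.2167,0,0,0,-0.3],[0,0,-0.2167,0,0,0,-0.3]]]}}

```text
time_s: 39.15
ee_pos: [0.5605, 0.3234, 0.1975]
eef_rot: [-3.137, -0.01, -0.0]
force: [0.3, -0.1, 1.0]
grip_width: 0.061
grip_force: 0.0
```

In the tool's units: 572 mm / 600 = 0.9533, -119.5 mm / 600 = -0.1992.

Emit:
{"fn": "arm_command", "kwargs": {"plan": [[[-0.1992,0.9533,0,0,0,0,-0.3],[-0.1992,0.9533,0,0,0,0,-0.3],[-0.1992,0.9533,0,0,0,0,-0.3],[-0.1992,0.9533,0,0,0,0,-0.3],[-0.1992,0.9533,0,0,0,0,-0.3],[-0.1992,0.9533,0,0,0,0,-0.3],[-0.1992,0.9533,0,0,0,0,-0.3],[-0.1992,0.9533,0,0,0,0,-0.3],[-0.1992,0.9533,0,0,0,0,-0.3],[-0.1992,0.9533,0,0,0,0,-0.3],[-0.1992,0.9533,0,0,0,0,-0.3],[-0.1992,0.9533,0,0,0,0,-0.3]]]}}

```text
time_s: 40.35
ee_pos: [0.4378, -0.2523, 0.1897]
eef_rot: [3.141, -0.0, -0.002]
force: [1.7, -0.4, 0.7]
grip_width: 0.061
grip_force: 0.0
```

Emit:
{"fn": "arm_command", "kwargs": {"plan": [[[0,0,0,0,0,0,-0.3],[0,0,0,0,0,0,-0.3]]]}}

```text
time_s: 40.55
ee_pos: [0.4386, -0.2497, 0.1895]
eef_rot: [-3.141, 0.0, -0.002]
force: [-0.1, 0.6, -1.2]
grip_width: 0.0612
grip_force: 0.0
```

In the tool's units: 128 mm / 600 = 0.2133, 120 mm / 600 = 0.2.

Emit:
{"fn": "arm_command", "kwargs": {"plan": [[[0.0008,0,0.075,0,0,0,-0.3],[0.0008,0,0.15,0,0,0,-0.3],[0.0008,0,0.2,0,0,0,-0.3],[0.0008,0,0.2133,0,0,0,-0.3],[0.0008,0,0.2133,0,0,0,-0.3],[0.0008,0,0.2133,0,0,0,-0.3],[0.0008,0,0.2133,0,0,0,0.5],[0.0008,0,0.2133,0,0,0,0.5],[0.0008,0,0.2133,0,0,0,0.5],[0.0008,0,0.2133,0,0,0,0.5]]]}}

```text
time_s: 41.55
ee_pos: [0.4398, -0.2498, 0.0628]
eef_rot: [3.141, -0.001, -0.0]
force: [0.0, 1.6, 6.7]
grip_width: 0.0448
grip_force: 25.0
```

In the tool's units: -130 mm / 600 = -0.2167, -110 mm / 600 = -0.1833.

Emit:
{"fn": "arm_command", "kwargs": {"plan": [[[0,0,-0.05,0,0,0,0.5],[0,0,-0.1167,0,0,0,0.5],[0,0,-0.1833,0,0,0,0.5],[0,0,-0.2167,0,0,0,0.5],[0,0,-0.2167,0,0,0,0.5],[0,0,-0.2167,0,0,0,0.5]]]}}

```text
time_s: 42.15
ee_pos: [0.439, -0.2494, 0.1909]
eef_rot: [-3.141, 0.001, -0.0]
force: [-0.9, -0.3, -1.9]
grip_width: 0.0443
grip_force: 25.0
```

In the tool's units: -575 mm / 600 = -0.9583, 48.5 mm / 600 = 0.0808.

Emit:
{"fn": "arm_command", "kwargs": {"plan": [[[0.0808,-0.9583,0,0,0,0,0.5],[0.0808,-0.9583,0,0,0,0,0.5],[0.0808,-0.9583,0,0,0,0,0.5],[0.0808,-0.9583,0,0,0,0,0.5],[0.0808,-0.9583,0,0,0,0,0.5],[0.0808,-0.9583,0,0,0,0,0.5],[0.0808,-0.9583,0,0,0,0,0.5],[0.0808,-0.9583,0,0,0,0,0.5],[0.0808,-0.9583,0,0,0,0,0.5],[0.0808,-0.9583,0,0,0,0,0.5],[0.0808,-0.9583,0,0,0,0,0.5],[0.0808,-0.9583,0,0,0,0,0.5]]]}}

```text
time_s: 43.35
ee_pos: [0.4868, 0.3284, 0.1892]
eef_rot: [3.14, 0.003, 0.002]
force: [-0.4, -0.9, -1.6]
grip_width: 0.0448
grip_force: 25.0
```

In the tool's units: 128 mm / 600 = 0.2133, 115 mm / 600 = 0.1917.

Emit:
{"fn": "arm_command", "kwargs": {"plan": [[[0,0,0,0,0,0,0.5],[0,0,0,0,0,0,0.5],[0,0,0.075,0,0,0,0.5],[0,0,0.1417,0,0,0,0.5],[0,0,0.1917,0,0,0,0.5],[0,0,0.2133,0,0,0,0.5],[0,0,0.2133,0,0,0,0.5],[0,0,0.2133,0,0,0,0.5],[0,0,0.2133,0,0,0,0.5]]]}}

```text
time_s: 44.25
ee_pos: [0.4888, 0.3256, 0.0657]
eef_rot: [-3.14, -0.002, -0.0]
force: [-0.7, -0.0, -2.2]
grip_width: 0.0446
grip_force: 25.0
```

In the tool's units: 2 mm / 600 = 0.0033.

Emit:
{"fn": "arm_command", "kwargs": {"plan": [[[0,0,0.0033,0,0,0,0.5],[0,0,0.0033,0,0,0,0.5]]]}}

```text
time_s: 44.45
ee_pos: [0.4881, 0.3255, 0.0624]
eef_rot: [-3.141, -0.001, -0.0]
force: [-0.4, -0.4, -1.7]
grip_width: 0.0444
grip_force: 25.0
```

In the tool's units: 1.5 mm / 600 = 0.0025.

Emit:
{"fn": "arm_command", "kwargs": {"plan": [[[0,0,0.0025,0,0,0,0.5],[0,0,0.0025,0,0,0,0.5]]]}}

```text
time_s: 44.65
ee_pos: [0.4879, 0.3254, 0.0604]
eef_rot: [3.142, 0.0, -0.0]
force: [0.5, 0.0, -1.4]
grip_width: 0.0443
grip_force: 25.0
```

In the tool's units: 1 mm / 600 = 0.0017.

Emit:
{"fn": "arm_command", "kwargs": {"plan": [[[0,0,0.0017,0,0,0,0.5],[0,0,0.0017,0,0,0,0.5]]]}}

```text
time_s: 44.85
ee_pos: [0.4879, 0.3254, 0.0593]
eef_rot: [3.141, 0.0, -0.0]
force: [0.6, -0.4, -1.3]
grip_width: 0.0446
grip_force: 25.0
```

In the tool's units: 1 mm / 600 = 0.0017.

Emit:
{"fn": "arm_command", "kwargs": {"plan": [[[0,0,0.0017,0,0,0,0.5],[0,0,0.0017,0,0,0,0.5]]]}}

```text
time_s: 45.05
ee_pos: [0.4882, 0.3255, 0.0589]
eef_rot: [-3.141, -0.001, -0.0]
force: [-0.8, 0.2, 2.8]
grip_width: 0.0447
grip_force: 25.0
```

Contact. I'll release, raise, move clear and check.

In the tool's units: -130 mm / 600 = -0.2167, -80 mm / 600 = -0.1333.

Emit:
{"fn": "arm_command", "kwargs": {"plan": [[[0,0,0,0,0,0,-0.3],[0,0,0,0,0,0,-0.3],[0,0,0,0,0,0,-0.3],[0,0,-0.0667,0,0,0,-0.3],[0,0,-0.1333,0,0,0,-0.3],[0,0,-0.2167,0,0,0,-0.3],[0,0,-0.2167,0,0,0,-0.3]]]}}

```text
time_s: 45.75
ee_pos: [0.49, 0.3266, 0.1954]
eef_rot: [-3.136, -0.009, -0.0]
force: [0.1, 0.2, -0.1]
grip_width: 0.0612
grip_force: 0.0
```

In the tool's units: 580 mm / 600 = 0.9667, -20 mm / 600 = -0.0333.

Emit:
{"fn": "arm_command", "kwargs": {"plan": [[[-0.0333,0.9667,-0.0333,0,0,0,-0.3],[-0.0333,0.9667,-0.0333,0,0,0,-0.3],[-0.0333,0.9667,-0.0333,0,0,0,-0.3],[-0.0333,0.9667,-0.0333,0,0,0,-0.3],[-0.0333,0.9667,-0.0333,0,0,0,-0.3],[-0.0333,0.9667,-0.0333,0,0,0,-0.3],[-0.0333,0.9667,-0.0333,0,0,0,-0.3],[-0.0333,0.9667,-0.0333,0,0,0,-0.3],[-0.0333,0.9667,-0.0333,0,0,0,-0.3],[-0.0333,0.9667,-0.0333,0,0,0,-0.3],[-0.0333,0.9667,-0.0333,0,0,0,-0.3],[-0.0333,0.9667,-0.0333,0,0,0,-0.3]]]}}

```text
time_s: 46.95
ee_pos: [0.4671, -0.2577, 0.2081]
eef_rot: [3.141, 0.0, -0.002]
force: [0.3, -0.5, 0.0]
grip_width: 0.0608
grip_force: 0.0
```

Emit:
{"fn": "arm_command", "kwargs": {"plan": [[[0,0,0,0,0,0,-0.3],[0,0,0,0,0,0,-0.3],[0,0,0,0,0,0,-0.3]]]}}

```text
time_s: 47.25
ee_pos: [0.468, -0.2537, 0.2082]
eef_rot: [-3.141, 0.0, 0.001]
force: [-0.3, 0.7, 1.7]
grip_width: 0.0613
grip_force: 0.0
```

```bash
python3 - <<'E'
from h import *
p,d=cams.camera("top"); q=np.load("top0.npz")["p"]
cv2.imwrite("pics/t3.png",p)
for k in("red","blue"): print(k,[lid("top",blobs(i,*COL[k])[0],.103) for i in(q,p)])
Y=((20,120,190),(30,165,255))
for i in(q,p):
    c=[b for b in blobs(i,*Y) if 130<b.mean(0)[0]<175 and 230<b.mean(0)[1]<280]; print("yel",[(b.mean(0),lid("top",b,.103)) for b in c])
E
```

```text
red [array([486.7, 325.1,  23.4]), array([486.5, 322.8,  23.2])]
blue [array([557.3, 322.1,  23.8]), array([557.2, 320.3,  23.8])]
yel [(array([149.87692308, 255.18461538]), array([518.7, 233.2,  21.5]))]
yel [(array([150.578125, 255.53125 ]), array([518. , 232.1,  21.2]))]
```

View pics/t3.png

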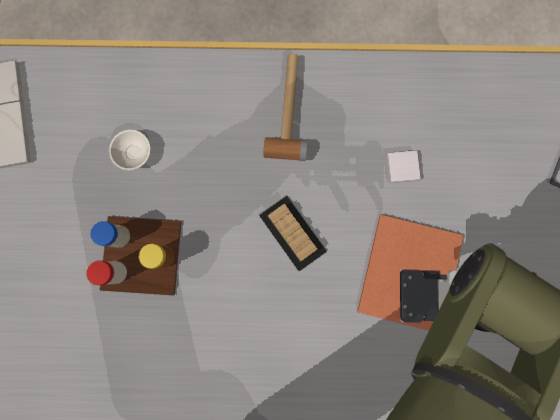

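The final view shows all three jars upright at (98,273), (103,234) and (152,256), within about 3 mm of where they started. The block is on the pad at (293,233), and the mallet, dish and steel block are where they were.

```bash
python3 -c "
from station import ctrl
print(ctrl.hand_in())"
```

```text
the job is handed in; nothing more can be done
None
```

I handed the job in at about 47 s: the block is on the pad about 2 mm off centre, all three jars are upright within about 3 mm of their starting spots, the bystanders are undisturbed by eye, and hand-in returned no verdict.

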